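# Load a circuit-board carrier onto the two dowels of a sloped soldering fixture

## Task

Pick the black board carrier off the blue pad by its raised metal bar and load it on the sloped soldering fixture: hold it parallel to the sloping bed with both holes over the two dowels (the yellow-striped side over the thick dowel), feel for the dowels, and lower it gently, never forcing it, until it lies flush on the bed with a dowel through each hole. Keep hold of the carrier until it is fully home, then let go and move clear; leave the spool, the brass tip cleaner and the battery where they stand.

Things in the scene. Friction and masses are not known exactly. Their poses are not given: they have to be found in the camera images.
- carrier: the board carrier, loose on the blue pad, 0.25 to 0.5 kg: a black plate 120 (x) by 150 (y) by 8 mm with a green circuit board (parts below 14 mm) under an aluminium bridge along x. Origin: centre of the plate's underside; z up out of the plate. Two through holes at x = 0: 14 mm diameter at y = +58 mm (yellow-striped side), 10 mm diameter at y = -58 mm
- carrier_bar (a point): centre of the carrier's bridge bar, 41 mm above the underside of the plate; the bar is 14 mm wide (y), 14 mm high (34 to 48 mm above the underside) and 116 mm long (x), carried by legs at its two ends (x = +-54 mm)
- carrier_big_hole (a point): centre of the carrier's 14 mm hole, at the underside of the plate (58 mm along +y from the carrier's origin)
- bed: aluminium bed of the red fixture, fixed, 180 (x) by 190 (y) by 10 mm, sloping 28 degrees, low side nearest the robot. Origin: centre of its upper face, 82 mm above the table; x up the slope, y across it, z square out of it; the loaded carrier's axes point the same way. Two dowels stand square to it; both share one x, unmeasured, between -15 and +15 mm: feel or look for it
- rail_left (a point): bed surface point at x = 0, y = +58 mm of the bed: mid-travel of the thick (brass) dowel, NOT its position. The dowel rail is clamped up to 15 mm up or down the slope from here, differently in each run, and does not give under a push. Thick dowel: 12 mm diameter, 20 mm high, its last 6 mm tapering to a 6 mm tip
- rail_right (a point): bed surface point at x = 0, y = -58 mm of the bed: mid-travel of the thin (steel) dowel, NOT its position; it is shifted along the slope exactly as the thick one. Thin dowel: 8 mm diameter, 20 mm high, its last 6 mm tapering to a 2 mm tip. The carrier's holes are 2 mm larger in diameter than their dowels
- pad: thin fixed blue antistatic pad on the table, 190 (x) by 210 (y) by 3 mm; origin at the centre of its underside
- solder_spool: loose grey metal solder spool, 48 mm diameter, 34 mm high, standing between pad and fixture; origin under its centre
- tip_cleaner: loose domed brass tip cleaner, 54 mm diameter, 49 mm high, standing between pad and fixture; origin under its centre
- battery: loose red and yellow block battery, 26 by 17 by 47 mm high, standing between pad and fixture; origin under its centre
Things that resemble listed ones, but are neither listed nor needed, are in the scene too. What is meant by the carrier is not orange, and is the larger of those in its own colour.

How it is judged:
By the outcome, as a careful person would: the job done as asked, in the order asked, and still so for the second after the job is handed in, with the robot touching nothing.
It also fails if it takes over 48 s, if anything falls off the work surface, if the arm or the gripper's body presses on something with over 40 N, if the wrist force passes 120 N, or if a joint passes its speed limit or range.

## Robot

A 6-joint arm with a two-finger parallel gripper is mounted at the origin on the work surface. World frame = base frame: x ahead of the robot, y to its left, z up, the work surface at z = 0. Lengths are in m, angles in rad, forces in N, time in s.
With the tool pointing down it reaches from about 0.25 to 0.725 m from the base axis. Payload 4 kg.
Tool frame: the origin (TCP) lies at the very end of the fingers, on their centre line; the grasp point (between the pads) lies 19 mm behind it; z points along the fingers, y is the line along which they close (so a half turn about z gives the same grasp; the last joint's range is limited). The gripper opens to 85 mm and grips with 20 to 120 N. Pads are 22 mm wide; open, the fingers measure 114 mm over their backs; the gripper's body (76 mm by 85 mm) begins 54 mm behind the grasp point. The pads swing forward as they close: fully open they stand 13 mm farther back than shut.
Start: joints at [1.17, 0.241, 0.005, 1.335, 0, 1.571], TCP at [0.195, 0.46, 0.231] pointing down, gripper open.
Joint ranges: [-2.72, 2.72], [-1.05, 1.87], [-1.09, 1.28], [-1.99, 2.15], [-1.42, 1.44], [-3.14, 3.14]. Speed limits (rad/s): [2.79, 2.79, 3.14, 3.14, 3.14, 3.14].

## Interface

Orientations are given as a unit quaternion [w, x, y, z].
In Python, from cell import get_state, capture, hand_in gives the robot as it stands.
- The arm moves only by the tool send_rows, never from a script. Its argument "moves" is a list of rows, each an object of numbers: "tx", "ty", "tz": the shift along the tool's x, y, z normalised to -1 to 1, where 1 is 0.8 m; "twist": the turn about the tool's z normalised to -1 to 1, where 1 is 360 degrees; "gripper": the opening in per cent of the stroke, from 0 (shut) to 100 (fully open). A call has 1 to 20 rows; each row shifts and turns the commanded pose from where the row before left it, along the tool's axes as they then stand; what a row does not reach is not made up. A row lasts 1/8 s, in which the tool goes at most 62.5 mm and 10.7 degrees, less where a joint would pass 70% of its speed; a pose out of reach is approached as far as the arm can. A call with a number of a shift or a turn outside -1 to 1 is refused whole. A call with a gripper value outside its range is refused whole. The fingers move at their own pace and stop on an object; the grip force is fixed at half the most. Time passes only in rows, so rows that do not move let the fingers close. It gives the time, the measured TCP pose, the force, the opening and the grip force at its end, in the units of the state.
- get_state(): the state, without advancing time (a new reading comes with each control period).
- capture(name): name is "scene" or "top" or "wrist"; returns a dict with "image" (400x640x3 uint8, blue, green, red), "range_z" (400x640 float32, m along the optical axis (not along the pixel's ray), 0 where there is no reading), "intrinsics" (3x3 intrinsics, pixels), "view" (4x4, takes a point from world to camera coordinates). Camera axes: x right, y down, z forward; pixel columns grow to the right and rows downward; lengths in m; the calibration is good to about 2 mm. A picture is of the moment at which its call begins.
- hand_in(): hands the job in; it is judged then, once.
The state is a dict: "time": time; "joints": joint angles; "joint_vel": joint speeds; "effort": joint torques, N m; "tcp_pos": TCP position; "tool_rot": TCP orientation; "force": force on the tool from outside, world axes, zero at the start; "torque": the same for the moment, N m; "width": finger opening in m; "gripper_force": force on a finger pad.
Only numpy, scipy, OpenCV 4.12 (cv2) and the standard library are available. Lean on these libraries where they do the work, as an engineer would, in place of code of your own. Each camera call takes 0.05 s, during which the arm holds its last target. There are 200 camera calls.

## Working session

There is one attempt and no reset: what is moved stays moved. The work goes in short steps, Python scripts to look and compute and a tool call to move; the robot and the scene stay as the last step left them, time stands still between calls to the robot, and variables do not carry over. Pictures are saved under pics/ and viewed, at most 10 in all, crops included, and the job is handed in when it is done.

Besides the shell and the picture viewer there is one more tool, called after ">>>" as name([rows], argument=value, ...), one row to a line, values as JSON. send_rows: Moves the arm, as the interface text tells. Its arguments: {"type":"object","properties":{"moves":{"type":"array"}},"required":["moves"]}

```bash
ls; mkdir -p pics
python3 - <<'E'
from cell import get_state, capture
import cv2,numpy as np
s=get_state(); print(s)
for n in ("top","scene"):
    c=capture(n); cv2.imwrite(f"pics/{n}0.png",c["image"]); np.savez(f"{n}0.npz",**c)
    print(n,c["intrinsics"],c["view"])
E
```

```text
pics
{'time': 0.0, 'joints': array([1.17001942e+00, 2.41439552e-01, 3.73992516e-03, 1.33515498e+00,
       1.65723828e-05, 1.57082815e+00]), 'joint_vel': array([ 0.00130937,  0.00092546, -0.0002544 , -0.00043448,  0.00134338,
        0.00141907]), 'effort': array([-3.74949350e-04, -3.72319257e+01,  2.52405900e+01,  1.70366687e-02,
       -1.55681860e-04,  3.43981100e-06]), 'tcp_pos': array([0.19482553, 0.45982233, 0.23040564]), 'tool_rot': array([-2.12954987e-04,  1.99065520e-01,  9.79985643e-01, -1.00690167e-03]), 'force': array([-0.43831785,  0.45679095, -0.34330611]), 'torque': array([-0.04865604, -0.04770358,  0.02962907]), 'gripper_force': 0.0, 'width': 0.08543244140769943}
top [[416.03809504   0.         321.9230357 ]
 [  0.         416.03809504 195.93249955]
 [  0.           0.           1.        ]] [[-0.01806891 -0.99977198 -0.01138013  0.07998562]
 [-0.99701694  0.018871   -0.07484048  0.52776098]
 [ 0.07503817  0.0099939  -0.99713058  0.96468571]
 [ 0.          0.          0.          1.        ]]
scene [[470.93347945   0.         319.90042278]
 [  0.         470.93347945 196.97995647]
 [  0.           0.           1.        ]] [[ 0.16353854  0.98634914  0.01924863 -0.17664239]
 [ 0.72506292 -0.10694016 -0.68032901 -0.33330421]
 [-0.66898349  0.12521648 -0.73265403  1.41912476]
 [ 0.          0.          0.          1.        ]]
```

View pics/top0.png

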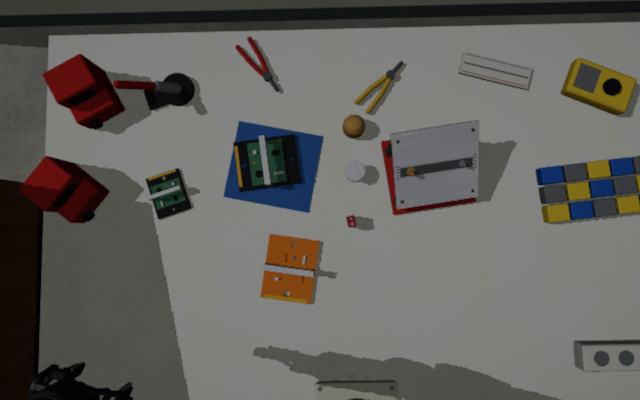

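View pics/scene0.png

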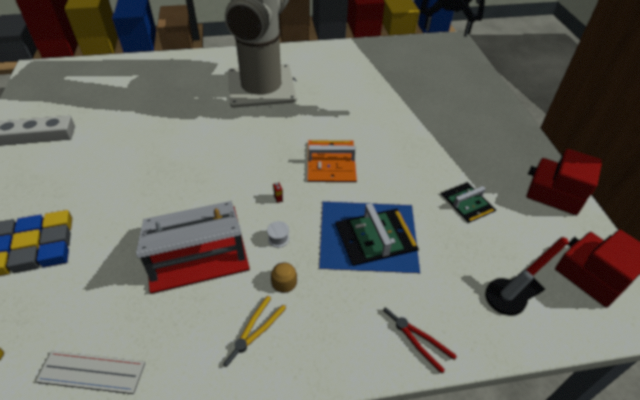

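The top view shows the black carrier at px (267,163) with its stripe on the left, so +y is roughly world +y. The bed is at (435,165), with the brass dowel at (411,171) and the steel one at (463,162). The spool, cleaner and battery stand between pad and bed at (355,171), (354,126) and (351,221). The scene view agrees, and also shows the orange and small black decoys.

```bash
cat > h.py <<'E'
import numpy as np,cv2
def cloud(c):
    K=c["intrinsics"];V=c["view"];z=c["range_z"].astype(float)
    v,u=np.mgrid[:z.shape[0],:z.shape[1]]
    p=np.stack([(u-K[0,2])/K[0,0]*z,(v-K[1,2])/K[1,1]*z,z],-1)
    w=(p-V[:3,3])@V[:3,:3]
    w[z<=0]=np.nan
    return w
def rect(P):
    r=cv2.minAreaRect((P[:,:2]*1000).astype(np.float32)); return np.array(r[0]).round(1),np.round(r[1],1),round(r[2],2)
E
python3 - <<'E'
from h import *
c=dict(np.load("top0.npz")); W=cloud(c); im=c["image"]
def box(u0,u1,v0,v1): return W[v0:v1,u0:u1].reshape(-1,3),im[v0:v1,u0:u1].reshape(-1,3).astype(int)
P,C=box(225,325,120,215)
for lo,hi in((.044,.06),(.007,.06)):
    Q=P[(P[:,2]>lo)&(P[:,2]<hi)]; print("carrier",lo,len(Q),np.median(Q[:,2]),Q.mean(0),rect(Q))
y=(C[:,2]>130)&(C[:,1]>90)&(C[:,0]<70); print("stripe",P[y].mean(0),y.sum())
b=(C[:,0]>90)&(C[:,2]<60); print("pad",np.median(P[b,2]),rect(P[b]))
# bed
P,C=box(384,486,115,215)
Q=P[(P[:,2]>.03)&(P[:,2]<.15)]
A=np.c_[Q[:,:2],np.ones(len(Q))]; m=np.ones(len(Q),bool)
for _ in range(6):
    k=np.linalg.lstsq(A[m],Q[m,2],rcond=None)[0]; r=Q[:,2]-A@k; m=abs(r)<.004
n=np.r_[-k[:2],1];n/=np.linalg.norm(n); print("n",n,"slope",np.degrees(np.arccos(n[2])),"yaw",np.degrees(np.arctan2(-n[1],-n[0])))
B=Q[m]; ux=np.array([0,0,1])-n*n[2];ux/=np.linalg.norm(ux);uy=np.cross(n,ux); o=B.mean(0)
L=np.c_[(B-o)@ux,(B-o)@uy]; r=cv2.minAreaRect((L*1000).astype(np.float32)); print("bed rect",r)
cen=o+ux*r[0][0]/1000+uy*r[0][1]/1000; print("bed c",cen,"ux",ux,"uy",uy)
H=(P-cen)@n; q=(H>.008)&(H<.03); D=P[q]; d=np.c_[(D-cen)@ux,(D-cen)@uy,(D-cen)@n]*1000; print(d.round(1)[:60])
for nm,bx in dict(spool=(340,370,157,187),clean=(338,370,110,142),batt=(342,362,210,232)).items():
    P,C=box(*bx); Q=P[P[:,2]>.015]; print(nm,Q.mean(0),Q[:,2].max())
E
```

```text
carrier 0.044 311 0.04979301044300451 [0.6148736  0.20277654 0.0497681 ] (array([615.5, 203.1]), array([115.7,  14.5]), 6.85)
carrier 0.007 2992 0.011039888648853021 [0.61442128 0.20205682 0.01516487] (array([592.1, 184.7]), array([186.6, 196.1]), 1.68)
stripe [0.56964804 0.26737581 0.010023  ] 3
pad nan (array([605.7, 187.2]), array([204.7, 188.2]), 78.12)
n [-0.46472968 -0.06537128  0.8830362 ] slope 27.989184743191185 yaw 8.006986452420804
bed rect ((-4.1212921142578125, 0.0469818115234375), (181.54969787597656, 190.7706756591797), 0.00162681529764086)
bed c [ 0.58658061 -0.18423269  0.08066372] ux [0.87442756 0.12300151 0.46930489] uy [-1.39293850e-01  9.90251091e-01 -6.93889390e-18]
[[  2.  -55.6  11.9]
 [  2.7 -56.8  14.6]
 [  2.9 -58.4  16. ]
 [ -1.4 -54.5   8.6]
 [  0.8 -54.5  14.8]
 [  1.6 -55.6  17.6]
 [  1.8 -57.3  19. ]
 [  0.7 -60.2  17.3]
 [ -2.3 -55.1  13. ]
 [ -0.7 -55.5  17.8]
 [ -1.2 -57.9  17.4]
 [ -0.6 -59.2  19.8]
 [ -4.1 -56.5  15.2]
 [ -4.3 -58.5  15.6]
 [  4.2  61.6   8.9]
 [  4.6  59.8  10.8]
 [  4.5  57.8  11.6]
 [  4.4  55.7  12.3]
 [  2.3  62.   10.1]
 [  4.3  61.2  16. ]
 [  3.6  58.8  15.1]
 [  4.7  57.4  18.7]
 [  2.9  54.4  15.1]
 [  0.1  62.2  10.3]
 [  2.2  61.4  16.4]
 [  2.8  59.8  18.9]
 [  2.7  57.8  19.5]
 [  2.3  55.6  19.5]
 [  0.   52.2  14.8]
 [  0.1  63.7  16.2]
 [ -0.1  61.6  16.5]
 [  0.9  60.2  19.9]
 [  1.   58.3  21.1]
 [ -0.6  55.4  18.2]
 [ -2.1  52.5  15.3]
 [ -2.5  61.7  16.5]
 [ -0.6  60.8  21.9]
 [ -1.5  58.3  20.5]
 [ -2.3  55.9  19.6]
 [ -4.8  59.9  17.4]
 [ -4.9  57.8  18. ]]
spool [ 0.58752821 -0.00749727  0.03258325] 0.038548809294274754
clean [ 0.69359169 -0.00662298  0.03800069] 0.051978174301063
batt [0.46986866 0.00498556 0.04188588] 0.047925288314651364
```

```bash
cat >> h.py <<'E'
from scipy.spatial.transform import Rotation as Ro
def pose():
    from cell import get_state
    s=get_state(); q=s["tool_rot"]; return s,s["tcp_pos"],Ro.from_quat([q[1],q[2],q[3],q[0]]).as_matrix()
def to(target,R,p,rows=None):
    d=R.T@(np.array(target)-p)/.8; n=rows or int(np.ceil(np.linalg.norm(d)*.8/.06)); print("rows",n,"each",(d/n).round(4),"tot",d.round(4))
E
python3 - <<'E'
from h import *
c=dict(np.load("top0.npz")); W=cloud(c)
yaw=np.radians(6.85);P=W.reshape(-1,3)-np.array([.615,.203,0]); 
x=P[:,0]*np.cos(yaw)+P[:,1]*np.sin(yaw);y=-P[:,0]*np.sin(yaw)+P[:,1]*np.cos(yaw)
for a in (-15,0,15):
  print(a,[(b,round(float(np.nanmax(P[(abs(x*1e3-a)<8)&(abs(y*1e3-b)<4),2]))*1e3)) for b in range(-40,41,8)])
s,p,R=pose(); print(R.round(3))
R2=R@Ro.from_euler('z',-29.8,degrees=True).as_matrix(); print(R2.round(3)); to([.615,.203,.17],R2,p); to([.615,.203,.17],R,p)
E
```

```text
-15 [(-40, 16), (-32, 17), (-24, 18), (-16, 14), (-8, 54), (0, 53), (8, 52), (16, 18), (24, 16), (32, 16), (40, 15)]
0 [(-40, 15), (-32, 14), (-24, 18), (-16, 14), (-8, 54), (0, 53), (8, 53), (16, 14), (24, 15), (32, 17), (40, 14)]
15 [(-40, 16), (-32, 17), (-24, 18), (-16, 19), (-8, 53), (0, 53), (8, 51), (16, 15), (24, 16), (32, 17), (40, 15)]
[[-0.921  0.39  -0.001]
 [ 0.39   0.921 -0.002]
 [ 0.    -0.002 -1.   ]]
[[-0.993 -0.119 -0.001]
 [-0.119  0.993 -0.002]
 [ 0.001 -0.002 -1.   ]]
rows 9 each [-0.0537 -0.0424  0.0084] tot [-0.4833 -0.3812  0.0758]
rows 9 each [-0.0676 -0.0101  0.0084] tot [-0.6088 -0.0906  0.0758]
```

>>> send_rows([
  {"tx":0,"ty":0,"tz":0,"twist":-0.0276,"gripper":100},
  {"tx":0,"ty":0,"tz":0,"twist":-0.0276,"gripper":100},
  {"tx":0,"ty":0,"tz":0,"twist":-0.0276,"gripper":100},
  {"tx":-0.0537,"ty":-0.0424,"tz":0.0084,"twist":0,"gripper":100},
  {"tx":-0.0537,"ty":-0.0424,"tz":0.0084,"twist":0,"gripper":100},
  {"tx":-0.0537,"ty":-0.0424,"tz":0.0084,"twist":0,"gripper":100},
  {"tx":-0.0537,"ty":-0.0424,"tz":0.0084,"twist":0,"gripper":100},
  {"tx":-0.0537,"ty":-0.0424,"tz":0.0084,"twist":0,"gripper":100},
  {"tx":-0.0537,"ty":-0.0424,"tz":0.0084,"twist":0,"gripper":100},
  {"tx":-0.0537,"ty":-0.0424,"tz":0.0084,"twist":0,"gripper":100},
  {"tx":-0.0537,"ty":-0.0424,"tz":0.0084,"twist":0,"gripper":100},
  {"tx":-0.0537,"ty":-0.0424,"tz":0.0084,"twist":0,"gripper":100},
  {"tx":0,"ty":0,"tz":0,"twist":0,"gripper":100},
])

```text
time: 1.72
tcp_pos: [0.6173, 0.2002, 0.168]
tool_rot: [-0.001, -0.057, 0.998, -0.001]
force: [-0.1, 0.3, -0.6]
width: 0.0851
gripper_force: 0.0
```

Run:
```python
from h import *
from cell import capture
s,p,R=pose(); print(s["time"],p,R.round(3),s["joints"].round(3))
c=capture("wrist"); cv2.imwrite("pics/w1.png",c["image"]); W=cloud(c)
P=W.reshape(-1,3); m=(P[:,2]>.044)&(P[:,2]<.06)&(np.hypot(P[:,0]-.615,P[:,1]-.203)<.09); Q=P[m]; print(len(Q),np.median(Q[:,2]) if len(Q) else 0); print(rect(Q))
to([.615,.203,.025],R,p)
```

```text
1.725 [0.61727435 0.20017461 0.16800177] [[-0.993 -0.114 -0.003]
 [-0.114  0.993 -0.002]
 [ 0.003 -0.001 -1.   ]] [ 3.140e-01  5.730e-01  3.410e-01  1.341e+00 -1.000e-03  2.000e-01]
2641 0.0514001989039089
(array([614.8, 200.4]), array([115.6,  13.8]), 6.85)
rows 3 each [0.0006 0.0013 0.0596] tot [0.0019 0.004  0.1788]
```

>>> send_rows([
  {"tx":0.0028,"ty":0,"tz":0.055,"twist":-0.001,"gripper":100},
  {"tx":0,"ty":0,"tz":0.055,"twist":0,"gripper":100},
  {"tx":0,"ty":0,"tz":0.045,"twist":0,"gripper":100},
  {"tx":0,"ty":0,"tz":0.0235,"twist":0,"gripper":100},
  {"tx":0,"ty":0,"tz":0,"twist":0,"gripper":0},
  {"tx":0,"ty":0,"tz":0,"twist":0,"gripper":0},
  {"tx":0,"ty":0,"tz":0,"twist":0,"gripper":0},
  {"tx":0,"ty":0,"tz":0,"twist":0,"gripper":0},
  {"tx":0,"ty":0,"tz":0,"twist":0,"gripper":0},
  {"tx":0,"ty":0,"tz":0,"twist":0,"gripper":0},
])

```text
time: 3.02
tcp_pos: [0.6141, 0.203, 0.0296]
tool_rot: [0.001, -0.063, 0.998, 0.0]
force: [-1.1, -1.1, 4.7]
width: 0.013
gripper_force: 61.0
```

Run:
```python
from h import *
s,p,R=pose(); print(s["time"],p,R.round(3),s["force"],s["torque"],s["width"],s["gripper_force"])
```

```text
3.025 [0.61410857 0.20299593 0.02961325] [[-0.992 -0.125  0.002]
 [-0.125  0.992  0.   ]
 [-0.003  0.    -1.   ]] [-1.1110934  -1.05542803  4.70197287] [-0.28337901  0.14138396  0.0163007 ] 0.012961413402231831 61.03545069694519
```

>>> send_rows([
  {"tx":0,"ty":0,"tz":-0.02,"twist":0,"gripper":0},
  {"tx":0,"ty":0,"tz":-0.06,"twist":0,"gripper":0},
  {"tx":0,"ty":0,"tz":-0.07,"twist":0,"gripper":0},
  {"tx":0,"ty":0,"tz":-0.07,"twist":0,"gripper":0},
  {"tx":0,"ty":0,"tz":-0.06,"twist":0,"gripper":0},
  {"tx":0,"ty":0,"tz":0,"twist":0,"gripper":0},
  {"tx":0,"ty":0,"tz":0,"twist":0,"gripper":0},
])

```text
time: 3.9
tcp_pos: [0.6122, 0.2029, 0.2502]
tool_rot: [-0.002, -0.063, 0.998, -0.0]
force: [-1.1, 0.1, -5.0]
width: 0.0128
gripper_force: 59.6
```

Run:
```python
from h import *
from cell import capture
s,p,R=pose(); print(s["time"],p,R.round(3),s["joints"].round(3),s["force"],s["torque"],s["width"],s["gripper_force"])
c=capture("wrist"); cv2.imwrite("pics/w2.png",c["image"])
W=cloud(c); np.savez("w2.npz",W=(W-p)@R)
az=np.radians(8);to([.72*np.cos(az),.72*np.sin(az),.26],R,p)
```

```text
3.9 [0.61219956 0.20285602 0.25021055] [[-0.992 -0.125 -0.003]
 [-0.125  0.992 -0.001]
 [ 0.003 -0.    -1.   ]] [0.32  0.543 0.502 1.533 0.    0.194] [-1.06775055  0.09862956 -5.04041268] [ 0.02555296 -0.01686744 -0.00714326] 0.012793145154660639 59.62910592556
rows 3 each [-0.0363 -0.0477 -0.0042] tot [-0.1089 -0.1431 -0.0125]
```

View pics/w2.png

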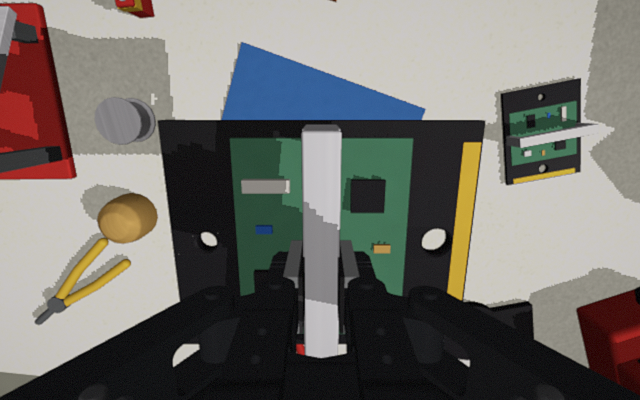

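Carrier firmly held and level, holes visible at (209,240) and (434,240). The moves carry no tilt input, so I'll see what the arm does when a pose past its reach is asked for, out over free space.

>>> send_rows([
  {"tx":-0.036,"ty":-0.047,"tz":-0.01,"twist":-0.0022,"gripper":0},
  {"tx":-0.036,"ty":-0.047,"tz":0,"twist":0,"gripper":0},
  {"tx":-0.036,"ty":-0.047,"tz":0,"twist":0,"gripper":0},
  {"tx":-0.03,"ty":0,"tz":0,"twist":0,"gripper":0},
  {"tx":-0.03,"ty":0,"tz":0,"twist":0,"gripper":0},
  {"tx":-0.03,"ty":0,"tz":0,"twist":0,"gripper":0},
  {"tx":0,"ty":0,"tz":0,"twist":0,"gripper":0},
])

```text
time: 4.82
tcp_pos: [0.7702, 0.1108, 0.2477]
tool_rot: [0.006, -0.07, 0.998, 0.0]
force: [-0.8, -0.2, -3.6]
width: 0.0129
gripper_force: 61.0
```

Run:
```python
from h import *
s,p,R=pose(); print(s["time"],p,R.round(3),s["joints"].round(3),s["force"],s["torque"],np.degrees(np.arccos(-R[2,2])))
```

```text
4.825 [0.77022913 0.11084157 0.24767266] [[-0.99  -0.139  0.011]
 [-0.139  0.99   0.002]
 [-0.012  0.    -1.   ]] [0.143 0.958 1.272 1.873 0.    0.003] [-0.7773525  -0.23641134 -3.62240851] [-0.05621232  0.06699866 -0.00607412] 0.6593645034269529
```

>>> send_rows([
  {"tx":-0.04,"ty":0,"tz":0,"twist":0,"gripper":0},
  {"tx":-0.04,"ty":0,"tz":0,"twist":0,"gripper":0},
  {"tx":-0.04,"ty":0,"tz":0,"twist":0,"gripper":0},
  {"tx":0,"ty":0,"tz":0,"twist":0,"gripper":0},
])

```text
time: 5.32
tcp_pos: [0.8096, 0.1162, 0.2247]
tool_rot: [0.039, -0.07, 0.997, 0.003]
force: [-0.4, 0.0, -5.6]
width: 0.0129
gripper_force: 61.1
```

Run:
```python
from h import *
s,p,R=pose(); print(s["time"],p,R.round(3),s["joints"].round(3),s["force"],s["torque"],np.degrees(np.arccos(-R[2,2])))
```

```text
5.325 [0.80957896 0.1161828  0.22472354] [[-0.987 -0.139  0.078]
 [-0.139  0.99   0.011]
 [-0.079  0.    -0.997]] [0.143 0.99  1.274 1.775 0.    0.003] [-4.26785938e-01  3.76349330e-03 -5.59719869e+00] [ 0.00798989  0.23187599 -0.00433784] 4.509470497921942
```

Asking past reach does tilt the tool, and the right way (4.5°). Continue, with a little upward push to keep height.

>>> send_rows([
  {"tx":-0.07,"ty":0,"tz":-0.02,"twist":0,"gripper":0},
  {"tx":-0.07,"ty":0,"tz":-0.02,"twist":0,"gripper":0},
  {"tx":-0.07,"ty":0,"tz":-0.02,"twist":0,"gripper":0},
  {"tx":-0.07,"ty":0,"tz":-0.02,"twist":0,"gripper":0},
  {"tx":0,"ty":0,"tz":0,"twist":0,"gripper":0},
])

```text
time: 5.95
tcp_pos: [0.8736, 0.1247, 0.248]
tool_rot: [0.127, -0.069, 0.989, 0.009]
force: [0.0, -0.0, -4.5]
width: 0.0128
gripper_force: 61.1
```

```bash
cat > st.py <<'E'
from h import *
s,p,R=pose(); print(s["time"],p.round(4),R.round(3).tolist(),s["joints"].round(3),s["force"].round(1),s["torque"].round(2),"tilt",np.degrees(np.arccos(-R[2,2])).round(2),"zaz",np.degrees(np.arctan2(R[1,2],R[0,2])).round(2))
E
python3 st.py
```

```text
5.95 [0.8736 0.1247 0.248 ] [[-0.958, -0.139, 0.249], [-0.134, 0.99, 0.036], [-0.252, 0.001, -0.968]] [0.142 0.976 1.275 1.615 0.    0.002] [ 0.  -0.  -4.5] [-0.1   0.53  0.02] tilt 14.59 zaz 8.16
```

>>> send_rows([
  {"tx":-0.07,"ty":0,"tz":-0.02,"twist":0,"gripper":0},
  {"tx":-0.07,"ty":0,"tz":-0.02,"twist":0,"gripper":0},
  {"tx":-0.07,"ty":0,"tz":-0.02,"twist":0,"gripper":0},
  {"tx":0,"ty":0,"tz":0,"twist":0,"gripper":0},
])

```text
time: 6.45
tcp_pos: [0.9132, 0.13, 0.2872]
tool_rot: [0.193, -0.068, 0.979, 0.014]
force: [-1.2, -0.5, -4.4]
width: 0.0124
gripper_force: 61.2
```

```bash
python3 st.py
```

```text
6.45 [0.9132 0.13   0.2872] [[-0.916, -0.139, 0.376], [-0.128, 0.99, 0.054], [-0.379, 0.001, -0.925]] [0.141 0.948 1.275 1.509 0.    0.002] [-1.2 -0.5 -4.4] [-0.09  0.77 -0.  ] tilt 22.29 zaz 8.13
```

>>> send_rows([
  {"tx":-0.07,"ty":0,"tz":-0.02,"twist":0,"gripper":0},
  {"tx":-0.07,"ty":0,"tz":-0.02,"twist":0,"gripper":0},
  {"tx":0,"ty":0,"tz":0,"twist":0,"gripper":0},
])

```text
time: 6.82
tcp_pos: [0.934, 0.1328, 0.322]
tool_rot: [0.236, -0.068, 0.969, 0.017]
force: [0.4, 0.2, -4.6]
width: 0.0127
gripper_force: 61.3
```

```bash
python3 st.py
```

```text
6.825 [0.934  0.1328 0.322 ] [[-0.88, -0.139, 0.454], [-0.123, 0.99, 0.065], [-0.459, 0.001, -0.888]] [0.141 0.922 1.275 1.447 0.    0.002] [ 0.4  0.2 -4.6] [-0.13  0.96  0.02] tilt 27.32 zaz 8.13
```

>>> send_rows([
  {"tx":-0.02,"ty":0,"tz":-0.006,"twist":0,"gripper":0},
  {"tx":0,"ty":0,"tz":0,"twist":0,"gripper":0},
])

```text
time: 7.08
tcp_pos: [0.9361, 0.1331, 0.3253]
tool_rot: [0.24, -0.068, 0.968, 0.017]
force: [-0.1, 0.5, -4.1]
width: 0.0125
gripper_force: 61.2
```

```bash
python3 st.py
cat > car.py <<'E'
from h import *
from cell import capture
def fit(c,p,R,u):
    W=cloud(c); T=(W-p)@R   # tool frame
    P=T.reshape(-1,3); g=c["image"].reshape(-1,3).astype(int)
    dark=(g.max(1)<60)&(P[:,2]>.005)&(P[:,2]<.035)&(abs(P[:,1])<.08)&(abs(P[:,1])>.045)&(abs(P[:,0])<.075)
    Q=P[dark]; m=np.ones(len(Q),bool)
    for _ in range(5):
        A=np.c_[Q[:,:2],np.ones(len(Q))];k=np.linalg.lstsq(A[m],Q[m,2],rcond=None)[0];m=abs(Q[:,2]-A@k)<.003
    B=Q[m]; print("plate top z_tool=%.4f slopes x %.2f y %.2f deg"%(k[2],*np.degrees(k[:2])),m.sum(),B.min(0).round(4),B.max(0).round(4))
    return k
if __name__=="__main__":
    s,p,R=pose(); c=capture("wrist"); fit(c,p,R,0)
    V=c["view"]; Rc=V[:3,:3]; print("cam in tool",((-Rc.T@V[:3,3]-p)@R).round(4)); print((Rc@R).round(4)); np.savez("w3.npz",p=p,R=R,**c); cv2.imwrite("pics/w3.png",c["image"])
E
python3 car.py
```

```text
7.075 [0.9361 0.1331 0.3253] [[-0.876, -0.139, 0.462], [-0.123, 0.99, 0.066], [-0.467, 0.001, -0.884]] [0.141 0.92  1.275 1.441 0.    0.002] [-0.1  0.5 -4.1] [-0.13  1.   -0.09] tilt 27.82 zaz 8.12
plate top z_tool=0.0188 slopes x 1.16 y 0.04 deg 16863 [-0.0615 -0.0755  0.0161] [0.0586 0.0744 0.023 ]
cam in tool [ 0.0658 -0.0002 -0.1425]
[[-6.000e-04  1.000e+00  1.200e-03]
 [-9.644e-01 -2.000e-04 -2.646e-01]
 [-2.646e-01 -1.300e-03  9.644e-01]]
```

Run:
```python
import car; from h import *
W=np.load("w2.npz")["W"]; im=cv2.imread("pics/w2.png")
car.cloud=lambda c:c["W"]
car.fit(dict(W=W,image=im),np.zeros(3),np.eye(3),0)
c=dict(np.load("w3.npz"));
# table plane in w3 as calibration check
Wd=cloud(c).reshape(-1,3); m=(abs(Wd[:,2])<.03); A=np.c_[Wd[m][:,:2],np.ones(m.sum())]; z=Wd[m][:,2]; k=np.linalg.lstsq(A,z,rcond=None)[0]
r=abs(z-A@k)<.005; k=np.linalg.lstsq(A[r],z[r],rcond=None)[0]; print("table slopes deg",np.degrees(k[:2]),k, (A[r]@k).mean(), A[r].min(0),A[r].max(0))
```

```text
plate top z_tool=0.0183 slopes x -0.12 y 0.02 deg 17022 [-0.0607 -0.0754  0.0157] [0.0597 0.0748 0.0212]
table slopes deg [-0.01367024 -0.02494216] [-0.00023859 -0.00043532  0.00087491] 0.0005336067491827098 [ 0.86095734 -0.40830758  1.        ] [1.37661147 0.90726981 1.        ]
```

```bash
cat > holes.py <<'E'
from h import *
def holes(c,p,R,k,dbg=False):
    """centres of the two holes in tool frame; k: plate top plane z=k0 x+k1 y+k2 (tool)"""
    K=c["intrinsics"];V=c["view"];Rc=V[:3,:3]; cam=(-Rc.T@V[:3,3]-p)@R
    v,u=np.mgrid[:400,:640]; d=np.stack([(u-K[0,2])/K[0,0],(v-K[1,2])/K[1,1],np.ones_like(u,float)],-1)@Rc@R
    kk=k.copy(); kk[2]+=.004
    t=(kk[0]*cam[0]+kk[1]*cam[1]+kk[2]-cam[2])/(d[...,2]-kk[0]*d[...,0]-kk[1]*d[...,1]); X=cam+d*t[...,None]
    g=c["image"].max(2).astype(int); out=[]
    for y in (.058,-.058):
        m=(np.hypot(X[...,0],X[...,1]-y)<.011)&(g>75)
        n,l,st,ce=cv2.connectedComponentsWithStats(m.astype(np.uint8)); i=1+np.argmax(st[1:,4]); q=X[l==i]; w=q.max(0)-q.min(0)
        out.append(((q.max(0)+q.min(0))/2)[:2]); print(y,st[i,4],ce[i].round(1),"mean",q[:,:2].mean(0).round(4),"size",w[:2].round(4))
    return out
E
python3 - <<'E'
from holes import *; import car
from cell import capture
c=dict(np.load("w3.npz")); k=car.fit(c,c["p"],c["R"],0); holes(c,c["p"],c["R"],k)
p,R=c["p"],c["R"]
# target hover: bed frame axes
n=np.array([-.46473,-.06537,.88304]);ux=np.array([.87443,.1230,.4693]);uy=np.array([-.13929,.99025,0]);cen=np.array([.58658,-.18423,.082])
print("R rel",(np.c_[-ux,uy,-n].T@R).round(3))
T=cen+n*(.0268+.06); print("hover",T); to(T,R,p)
E
```

```text
plate top z_tool=0.0188 slopes x 1.16 y 0.04 deg 16863 [-0.0615 -0.0755  0.0161] [0.0586 0.0744 0.023 ]
0.058 395 [433.1 240.4] mean [-0.0011  0.0573] size [0.0115 0.0114]
-0.058 168 [208.8 240.5] mean [-0.001  -0.0582] size [0.0071 0.0076]
R rel [[ 1.    -0.     0.003]
 [ 0.     1.     0.001]
 [-0.003 -0.001  1.   ]]
hover [ 0.54624144 -0.18990412  0.15864787]
rows 9 each [ 0.0637 -0.0369 -0.0075] tot [ 0.5737 -0.3321 -0.0676]
```

View pics/w3.png

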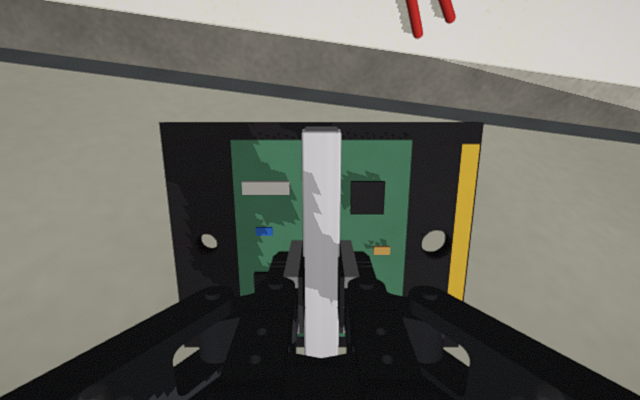

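Holes seen through the plate at (433,240) and (209,240): carrier offset in the tool is about −1.0 mm x, −0.5 mm y. Now in over the bed, gaining height first.

>>> send_rows([
  {"tx":0.04,"ty":0,"tz":0,"twist":0,"gripper":0},
  {"tx":0.065,"ty":-0.02,"tz":-0.01,"twist":0,"gripper":0},
  {"tx":0.065,"ty":-0.02,"tz":-0.03,"twist":0,"gripper":0},
  {"tx":0.065,"ty":-0.02,"tz":-0.03,"twist":0,"gripper":0},
  {"tx":0,"ty":0,"tz":0,"twist":0,"gripper":0},
])

```text
time: 7.75
tcp_pos: [0.7603, 0.0613, 0.2881]
tool_rot: [0.232, -0.067, 0.97, 0.017]
force: [0.3, 0.4, -5.6]
width: 0.0124
gripper_force: 61.1
```

```bash
python3 st.py
cat > nav.py <<'E'
from h import *; import sys
n=np.array([-.46473,-.06537,.88304]);ux=np.array([.87443,.1230,.4693]);uy=np.array([-.13929,.99025,0]);cen=np.array([.58658,-.18423,.082])
B=np.c_[ux,uy,n]
if __name__=="__main__":
    s,p,R=pose(); b=B.T@(p-cen); print("TCP in bed mm",(b*1e3).round(2),"relrot deg",np.degrees(Ro.from_matrix(np.c_[-ux,uy,-n].T@R).as_rotvec()).round(2),"F bed",(B.T@s["force"]).round(1),"T",(B.T@s["torque"]).round(2),"t",s["time"],s["width"].round(4))
    if len(sys.argv)>3: to(cen+B@(np.array(list(map(float,sys.argv[1:4])))/1e3),R,p)
E
python3 nav.py -0.3 0.5 87
```

```text
7.75 [0.7603 0.0613 0.2881] [[-0.883, -0.137, 0.449], [-0.121, 0.991, 0.063], [-0.453, 0.001, -0.891]] [ 0.067  0.397  0.258  0.962  0.033 -0.062] [ 0.3  0.4 -5.6] [-0.03  0.88  0.05] tilt 26.95 zaz 8.03Traceback (most recent call last):
  File "nav.py", line 5, in <module>
    s,p,R=pose(); b=B.T@(p-cen); print("TCP in bed mm",(b*1e3).round(2),"relrot deg",np.degrees(Ro.from_matrix(np.c_[-ux,uy,-n].T@R).as_rotvec()).round(2),"F bed",(B.T@s["force"]).round(1),"T",(B.T@s["torque"]).round(2),"t",s["time"],s["width"].round(4))
                                                                                                                                                                                                                                          ^^^^^^^^^^^^^^^^
AttributeError: 'float' object has no attribute 'round'
```

```bash
sed -i 's/s\["width"\].round(4)/s["width"]/' nav.py; python3 nav.py -0.3 0.5 87
```

```text
TCP in bed mm [278.84 218.96  85.2 ] relrot deg [-0.01  1.04  0.16] F bed [-2.3  0.3 -5.2] T [0.11 0.87 0.  ] t 7.75 0.012377611447320889
rows 6 each [ 0.058  -0.0457  0.0007] tot [ 0.3481 -0.2741  0.004 ]
```

>>> send_rows([
  {"tx":0.058,"ty":-0.0457,"tz":0,"twist":0,"gripper":0},
  {"tx":0.058,"ty":-0.0457,"tz":0,"twist":0,"gripper":0},
  {"tx":0.058,"ty":-0.0457,"tz":0,"twist":0,"gripper":0},
  {"tx":0.058,"ty":-0.0457,"tz":0,"twist":0,"gripper":0},
  {"tx":0.058,"ty":-0.0457,"tz":0,"twist":0,"gripper":0},
  {"tx":0.058,"ty":-0.0457,"tz":0,"twist":0,"gripper":0},
  {"tx":0,"ty":0,"tz":0,"twist":0,"gripper":0},
  {"tx":0,"ty":0,"tz":0,"twist":0,"gripper":0},
])

```text
time: 8.75
tcp_pos: [0.5564, -0.1886, 0.1652]
tool_rot: [0.24, -0.067, 0.968, 0.016]
force: [0.4, 0.4, -3.1]
width: 0.0127
gripper_force: 61.1
```

```bash
python3 nav.py -0.3 0.5 55
python3 - <<'E'
from h import *; from nav import *; import car
from cell import capture
from holes import holes
s,p,R=pose(); c=capture("wrist"); cv2.imwrite("pics/w4.png",c["image"]); np.savez("w4.npz",p=p,R=R,**c); k=car.fit(c,p,R,0); 
t=capture("top"); np.savez("t4.npz",**t); W=cloud(t); L=(W-cen)@B; g=t["image"].max(2)
q=L.reshape(-1,3); m=(g.reshape(-1)<60)&(q[:,2]>.05)&(q[:,2]<.085)&(abs(q[:,0])<.1)&(abs(q[:,1])<.1); Q=q[m]
A=np.c_[Q[:,:2],np.ones(len(Q))];kk=np.linalg.lstsq(A,Q[:,2],rcond=None)[0];print("plate in bed",kk,np.degrees(kk[:2]))
# full outline
m=(q[:,2]>.05)&(q[:,2]<.075)&(abs(q[:,0])<.1)&(abs(q[:,1])<.1); print(rect(q[m]))
E
```

```text
TCP in bed mm [12.16 -0.15 87.77] relrot deg [0.05 0.11 0.03] F bed [-1.1  0.4 -2.9] T [-0.    0.86  0.04] t 8.75 0.012710652187925707
rows 1 each [0.0155 0.0008 0.041 ] tot [0.0155 0.0008 0.041 ]
plate top z_tool=0.0186 slopes x 1.14 y 0.05 deg 16928 [-0.0613 -0.0756  0.0156] [0.0583 0.0749 0.022 ]
plate in bed [0.0176728  0.00147924 0.06711314] [1.01257667 0.08475409]
(array([15.1,  2.1]), array([121.8, 151.1]), 0.22)
```

View pics/w4.png

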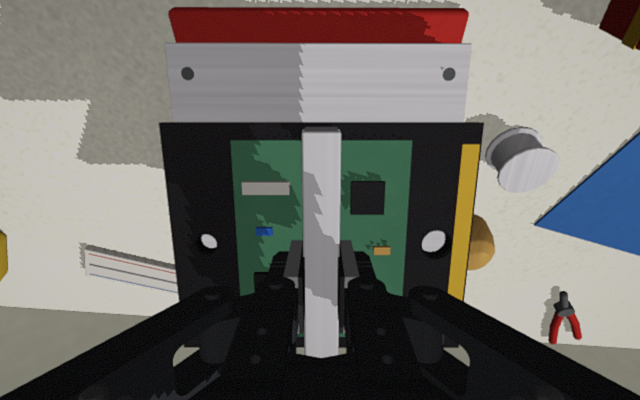

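The wrist view shows the bed's upper edge (row ~43, cols 165–468) and the holes at (209,240) and (433,240), so I can measure both carrier and bed in the same camera.

Run:
```python
from h import *; from nav import *; import car; from holes import holes
c=dict(np.load("w4.npz")); p,R=c["p"],c["R"]; k=car.fit(c,p,R,0); holes(c,p,R,k)
q=((cloud(c)-cen)@B).reshape(-1,3)*1e3
m=(abs(q[:,2])<4)&(abs(q[:,1])<105)&(q[:,0]>40)&(q[:,0]<110); Q=q[m]; A=np.c_[Q[:,:2],np.ones(len(Q))]
kk=np.linalg.lstsq(A,Q[:,2],rcond=None)[0]; print("bed plane wrist",kk,np.degrees(kk[:2])); 
for a in (70,75,80,85):
    s=Q[abs(Q[:,0]-a)<1.5]; print(a,s[:,1].min().round(1),s[:,1].max().round(1))
for a in (-60,-30,0,30,60):
    s=Q[abs(Q[:,1]-a)<3]; print(a,"xmax",s[:,0].max().round(1))
# top: initial dowel and bed outline vs now carrier: edges per strip
t=dict(np.load("t4.npz")); q=((cloud(t)-cen)@B).reshape(-1,3)*1e3
m=(q[:,2]>64)&(q[:,2]<70.5)&(abs(q[:,0])<100)&(abs(q[:,1])<100); print("top: plate top face",rect(q[m]/1e0/1e3))
```

```text
plate top z_tool=0.0186 slopes x 1.14 y 0.05 deg 16928 [-0.0613 -0.0756  0.0156] [0.0583 0.0749 0.022 ]
0.058 404 [433.2 240.7] mean [-0.0012  0.0573] size [0.0115 0.0121]
-0.058 174 [208.5 240.7] mean [-0.0011 -0.0582] size [0.0071 0.0077]
bed plane wrist [-0.00458373 -0.00286567  1.57668741] [-0.26262855 -0.16419071]Traceback (most recent call last):
  File "<stdin>", line 7, in <module>
    return umr_minimum(a, axis, None, out, keepdims, initial, where)
ValueError: zero-size array to reduction operation minimum which has no identity
```

Run:
```python
from h import *; from nav import *
c=dict(np.load("w4.npz"))
q=((cloud(c)-cen)@B).reshape(-1,3)*1e3
m=(abs(q[:,2])<5)&(abs(q[:,1])<105)&(q[:,0]<-30)&(q[:,0]>-110); Q=q[m]; A=np.c_[Q[:,:2],np.ones(len(Q))]
kk=np.linalg.lstsq(A,Q[:,2],rcond=None)[0]; print("bed plane wrist",kk,np.degrees(kk[:2]),len(Q)); 
for a in (-85,-75,-65,-55):
    s=Q[abs(Q[:,0]-a)<2]
    if len(s): print(a,s[:,1].min().round(1),s[:,1].max().round(1))
for a in (-60,-30,0,30,60):
    s=Q[abs(Q[:,1]-a)<3]; print(a,"xmin",s[:,0].min().round(1))
t=dict(np.load("t4.npz")); q=((cloud(t)-cen)@B).reshape(-1,3)*1e3
m=(q[:,2]>63)&(q[:,2]<70.5)&(abs(q[:,0])<100)&(abs(q[:,1])<100); print("top: plate top face",rect(q[m]/1e3))
```

```text
bed plane wrist [ 0.00166605 -0.00262751  1.31657967] [ 0.09545769 -0.15054531] 23429
-85 -97.4 92.1
-75 -97.8 92.3
-65 -97.5 91.8
-55 -97.2 92.1
-60 xmin -91.3
-30 xmin -91.2
0 xmin -91.2
30 xmin -90.5
60 xmin -90.4
top: plate top face (array([15.1,  2.1]), array([121.8, 151.1]), 0.22)
```

>>> send_rows([
  {"tx":0.0174,"ty":-0.0026,"tz":0,"twist":0,"gripper":0},
  {"tx":0,"ty":0,"tz":0.02,"twist":0,"gripper":0},
  {"tx":0,"ty":0,"tz":0.02,"twist":0,"gripper":0},
  {"tx":0,"ty":0,"tz":0,"twist":0,"gripper":0},
  {"tx":0,"ty":0,"tz":0,"twist":0,"gripper":0},
])

```text
time: 9.48
tcp_pos: [0.5579, -0.189, 0.1294]
tool_rot: [0.239, -0.068, 0.968, 0.017]
force: [-0.4, 0.5, -5.2]
width: 0.0124
gripper_force: 61.1
```

```bash
python3 nav.py -1.8 -2.2 50
python3 - <<'E'
from h import *; from nav import *
from cell import capture
c=capture("wrist"); im=c["image"]; a=cv2.resize(im[205:275,170:250],None,fx=5,fy=5); b=cv2.resize(im[205:275,395:475],None,fx=5,fy=5); cv2.imwrite("pics/w5.png",np.hstack([a,b]))
E
```

```text
TCP in bed mm [-3.39 -0.73 55.49] relrot deg [-0.07  0.23 -0.01] F bed [-2.7  0.6 -4.4] T [0.03 0.92 0.02] t 9.475 0.012412735973519088
rows 1 each [-0.002  -0.0018  0.0069] tot [-0.002  -0.0018  0.0069]
```

View pics/w5.png

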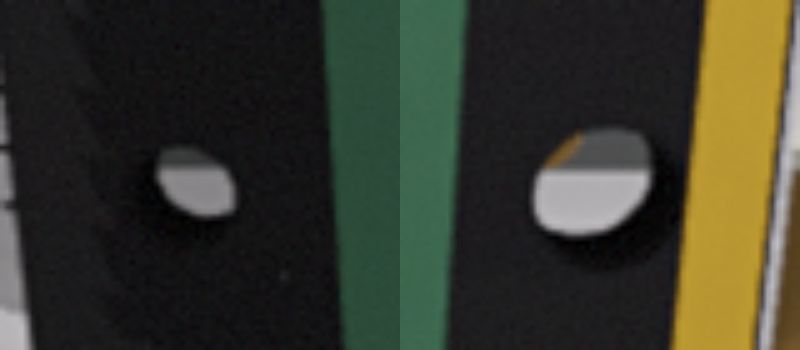

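The brass dowel's tip shows at the upper left of the big hole (crop px ~(560,150)), as parallax predicts for near alignment. Trim and lower to just about tip height.

>>> send_rows([
  {"tx":-0.002,"ty":-0.0018,"tz":0,"twist":0,"gripper":0},
  {"tx":0,"ty":0,"tz":0.006,"twist":0,"gripper":0},
  {"tx":0,"ty":0,"tz":0,"twist":0,"gripper":0},
  {"tx":0,"ty":0,"tz":0,"twist":0,"gripper":0},
])

```text
time: 10.02
tcp_pos: [0.5617, -0.1902, 0.1255]
tool_rot: [0.239, -0.068, 0.968, 0.017]
force: [-0.3, -0.6, -5.1]
width: 0.0126
gripper_force: 61.1
```

```bash
python3 nav.py -1.8 -2.2 45
python3 - <<'E'
from h import *
from cell import capture
c=capture("wrist"); im=c["image"]; a=cv2.resize(im[205:275,170:250],None,fx=5,fy=5); b=cv2.resize(im[205:275,395:475],None,fx=5,fy=5); cv2.imwrite("pics/w6.png",np.hstack([a,b]))
E
```

```text
TCP in bed mm [-2.11 -2.41 50.34] relrot deg [-0.06  0.25  0.03] F bed [-2.7 -0.6 -4.3] T [-0.03  0.96 -0.01] t 10.025 0.012559664324241914
rows 1 each [-0.0004  0.0003  0.0067] tot [-0.0004  0.0003  0.0067]
```

View pics/w6.png

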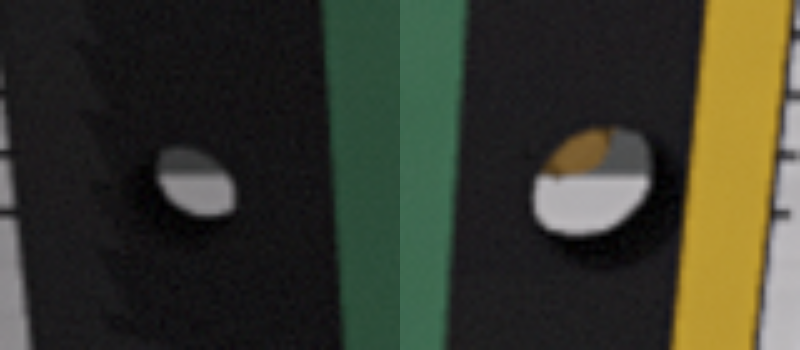

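```bash
cat > dow.py <<'E'
from h import *; from nav import *; import car
from cell import capture
from scipy.optimize import least_squares
s,p,R=pose(); c=capture("wrist"); K=c["intrinsics"];V=c["view"];Rc=V[:3,:3]
camb=B.T@(-Rc.T@V[:3,3]-cen)*1e3
im=c["image"].astype(int)
def ray(u,v): return B.T@(Rc.T@np.array([(u-K[0,2])/K[0,0],(v-K[1,2])/K[1,1],1]))
sub=im[222:256,418:450]; br=(sub[...,2]-sub[...,0]>35); gr=(~br)&(sub.max(2)>75)
pts=[]
for v in range(br.shape[0]):       # brass -> grey transitions to the right
    for u in range(br.shape[1]-1):
        if br[v,u] and gr[v,u+1]: pts.append((u+418.5,v+222))
for u in range(br.shape[1]):
    for v in range(br.shape[0]-1):
        if br[v,u] and gr[v+1,u]: pts.append((u+418,v+222.5))
print(br.sum(),pts)
zb=1.2; H=np.linspace(0,20,81); rad=np.where(H<14,6,6-(H-14)/2)
rays=[ray(*q) for q in pts]
def res(D):
    o=[]
    for d in rays:
        t=(H+zb-camb[2])/d[2]; X=camb[0]+d[0]*t; Y=camb[1]+d[1]*t
        o.append(np.min(np.hypot(X-D[0],Y-D[1])-rad))
    return o
f=least_squares(res,[-.5,55],loss="soft_l1"); D=f.x; print("dowel in bed frame",D.round(2),np.round(res(D),2))
off=np.array([-1.15e-3,57.4e-3,.0228]); h=B.T@(p+R@off-cen)*1e3; print("big hole at",h.round(2),"-> move bed xy",(D-h[:2]).round(2))
E
python3 dow.py
```

```text
80 [(436.5, 233), (436.5, 234), (435.5, 235), (435.5, 236), (434.5, 237), (433.5, 238), (431.5, 239), (424, 238.5), (425, 239.5), (426, 239.5), (427, 239.5), (428, 239.5), (429, 239.5), (430, 239.5), (431, 239.5), (432, 238.5), (433, 238.5), (434, 237.5), (435, 236.5), (436, 234.5)]
dowel in bed frame [-2.47 55.54] [-0.39 -0.1  -0.25  0.08  0.03  0.15  0.21 -0.54 -0.08 -0.13 -0.13 -0.07
  0.03  0.19  0.38  0.05  0.27  0.07  0.03 -0.18]
big hole at [-0.96 55.   27.64] -> move bed xy [-1.51  0.55]
```

>>> send_rows([
  {"tx":0.0015,"ty":0.0005,"tz":0.002,"twist":0,"gripper":0},
  {"tx":0,"ty":0,"tz":0.003,"twist":0,"gripper":0},
  {"tx":0,"ty":0,"tz":0.003,"twist":0,"gripper":0},
  {"tx":0,"ty":0,"tz":0,"twist":0,"gripper":0},
  {"tx":0,"ty":0,"tz":0,"twist":0,"gripper":0},
])

```text
time: 10.75
tcp_pos: [0.5637, -0.1895, 0.1194]
tool_rot: [0.239, -0.068, 0.968, 0.017]
force: [-0.5, 0.2, -5.7]
width: 0.0127
gripper_force: 61.1
```

```bash
python3 nav.py -3.3 -2.0 40; python3 dow.py
```

```text
TCP in bed mm [-3.1  -2.05 44.01] relrot deg [-0.06  0.23  0.03] F bed [-3.   0.2 -4.8] T [0.04 0.92 0.  ] t 10.75 0.012738851972627285
rows 1 each [0.0002 0.0001 0.005 ] tot [0.0002 0.0001 0.005 ]
198 [(439.5, 239), (439.5, 240), (438.5, 241), (438.5, 242), (437.5, 243), (436.5, 244), (434.5, 245), (423, 244.5), (424, 244.5), (425, 244.5), (426, 245.5), (427, 245.5), (428, 245.5), (429, 245.5), (430, 245.5), (431, 245.5), (432, 245.5), (433, 245.5), (434, 245.5), (435, 244.5), (436, 244.5), (437, 243.5), (438, 242.5), (439, 240.5)]
dowel in bed frame [-2.63 55.44] [-0.27  0.   -0.2   0.08 -0.    0.09  0.16  0.17 -0.1  -0.32  0.04 -0.08
 -0.15 -0.17 -0.14 -0.07  0.06  0.21  0.36 -0.03  0.19  0.02  0.02 -0.1 ]
big hole at [-2.02 55.37 21.26] -> move bed xy [-0.61  0.06]
```

Inside the holes by ~3 mm with no contact; the remaining x error is −0.6 mm. Trim and continue.

>>> send_rows([
  {"tx":0.0007,"ty":0.0001,"tz":0.001,"twist":0,"gripper":0},
  {"tx":0,"ty":0,"tz":0.002,"twist":0,"gripper":0},
  {"tx":0,"ty":0,"tz":0.002,"twist":0,"gripper":0},
  {"tx":0,"ty":0,"tz":0.002,"twist":0,"gripper":0},
  {"tx":0,"ty":0,"tz":0,"twist":0,"gripper":0},
  {"tx":0,"ty":0,"tz":0,"twist":0,"gripper":0},
])

```text
time: 11.55
tcp_pos: [0.5658, -0.1891, 0.1142]
tool_rot: [0.239, -0.068, 0.968, 0.017]
force: [-0.7, -0.7, -4.6]
width: 0.0127
gripper_force: 61.1
```

```bash
python3 nav.py -3.7 -2.0 34; python3 dow.py
```

```text
TCP in bed mm [-3.7  -1.97 38.43] relrot deg [-0.06  0.23  0.03] F bed [-2.9 -0.6 -3.7] T [-0.02  0.93  0.01] t 11.55 0.012683310109133917
rows 1 each [-0.     -0.      0.0055] tot [-0.     -0.      0.0055]
368 [(440.5, 234), (441, 233.5), (442, 233.5)]
dowel in bed frame [-1.87 55.25] [-0.36 -0.    0.36]
big hole at [-2.61 55.46 15.68] -> move bed xy [ 0.74 -0.2 ]
```

>>> send_rows([
  {"tx":0,"ty":0,"tz":0.002,"twist":0,"gripper":0},
  {"tx":0,"ty":0,"tz":0.002,"twist":0,"gripper":0},
  {"tx":0,"ty":0,"tz":0.001,"twist":0,"gripper":0},
  {"tx":0,"ty":0,"tz":0,"twist":0,"gripper":0},
  {"tx":0,"ty":0,"tz":0,"twist":0,"gripper":0},
])

```text
time: 12.22
tcp_pos: [0.5676, -0.1889, 0.1107]
tool_rot: [0.239, -0.068, 0.968, 0.017]
force: [-0.2, 0.4, -4.8]
width: 0.0129
gripper_force: 61.1
```

```bash
python3 nav.py -3.7 -2.0 30
```

```text
TCP in bed mm [-3.72 -1.98 34.45] relrot deg [-0.06  0.23  0.03] F bed [-2.4  0.4 -4.2] T [ 0.06  1.01 -0.03] t 12.225 0.012861314329351486
rows 1 each [-0.     -0.      0.0056] tot [-0.     -0.      0.0056]
```

>>> send_rows([
  {"tx":0,"ty":0,"tz":0.002,"twist":0,"gripper":0},
  {"tx":0,"ty":0,"tz":0.002,"twist":0,"gripper":0},
  {"tx":0,"ty":0,"tz":0.001,"twist":0,"gripper":0},
  {"tx":0,"ty":0,"tz":0,"twist":0,"gripper":0},
  {"tx":0,"ty":0,"tz":0,"twist":0,"gripper":0},
])

```text
time: 12.85
tcp_pos: [0.5695, -0.1886, 0.1072]
tool_rot: [0.239, -0.068, 0.968, 0.017]
force: [0.2, 0.7, -4.4]
width: 0.0123
gripper_force: 61.1
```

```bash
python3 nav.py -3.7 -2.0 27
```

```text
TCP in bed mm [-3.7  -1.95 30.46] relrot deg [-0.06  0.23  0.02] F bed [-1.8  0.7 -4. ] T [ 0.    0.96 -0.01] t 12.85 0.012318153901764833
rows 1 each [-0.     -0.0001  0.0043] tot [-0.     -0.0001  0.0043]
```

>>> send_rows([
  {"tx":0,"ty":0,"tz":0.001,"twist":0,"gripper":0},
  {"tx":0,"ty":0,"tz":0.001,"twist":0,"gripper":0},
  {"tx":0,"ty":0,"tz":0.001,"twist":0,"gripper":0},
  {"tx":0,"ty":0,"tz":0,"twist":0,"gripper":0},
  {"tx":0,"ty":0,"tz":0,"twist":0,"gripper":0},
])

```text
time: 13.48
tcp_pos: [0.5707, -0.1884, 0.1054]
tool_rot: [0.24, -0.068, 0.968, 0.017]
force: [-2.1, 0.6, -0.2]
width: 0.0124
gripper_force: 61.7
```

```bash
python3 nav.py -3.7 -2.0 26
```

```text
TCP in bed mm [-3.4  -1.94 28.31] relrot deg [-0.06  0.2   0.02] F bed [-1.9  0.9  0.7] T [0.25 1.06 0.01] t 13.475 0.012353313843914774
rows 1 each [ 0.0004 -0.0001  0.0029] tot [ 0.0004 -0.0001  0.0029]
```

First contact, about 5 N along the bed normal, at the expected height. Press on gently so that the low edge levels the plate.

>>> send_rows([
  {"tx":0,"ty":0,"tz":0.001,"twist":0,"gripper":0},
  {"tx":0,"ty":0,"tz":0.001,"twist":0,"gripper":0},
  {"tx":0,"ty":0,"tz":0.001,"twist":0,"gripper":0},
  {"tx":0,"ty":0,"tz":0,"twist":0,"gripper":0},
  {"tx":0,"ty":0,"tz":0,"twist":0,"gripper":0},
])

```text
time: 14.1
tcp_pos: [0.5712, -0.1883, 0.1051]
tool_rot: [0.24, -0.067, 0.968, 0.017]
force: [-13.9, 3.0, 16.5]
width: 0.0126
gripper_force: 64.5
```

```bash
python3 nav.py -3.7 -2.0 26
cat > flush.py <<'E'
from h import *; from nav import *; import car
from cell import capture
s,p,R=pose(); c=capture("wrist"); k=car.fit(c,p,R,0)
q=((cloud(c)-cen)@B).reshape(-1,3)*1e3; g=c["image"].max(2).reshape(-1)
def pl(m):
    Q=q[m];m=np.ones(len(Q),bool);A=np.c_[Q[:,:2],np.ones(len(Q))]
    for _ in range(4): k=np.linalg.lstsq(A[m],Q[m,2],rcond=None)[0];m=abs(Q[:,2]-A@k)<2
    return k.round(4),np.degrees(k[:2]).round(2),m.sum()
print("bed",pl((abs(q[:,2])<4)&(abs(q[:,1])<100)&(abs(q[:,0]+78)<8)))
print("plate top",pl((g<60)&(q[:,2]>4)&(q[:,2]<18)&(abs(q[:,1])>46)&(abs(q[:,1])<76)&(abs(q[:,0])<62)))
E
python3 flush.py
```

```text
TCP in bed mm [-3.11 -1.93 27.81] relrot deg [-0.03  0.14  0.04] F bed [-4.1  4.9 20.8] T [0.88 1.87 0.05] t 14.1 0.012604932000325504
rows 1 each [ 0.0007 -0.0001  0.0023] tot [ 0.0007 -0.0001  0.0023]
plate top z_tool=0.0185 slopes x 0.23 y 0.19 deg 17007 [-0.0608 -0.0761  0.0155] [0.0591 0.0748 0.0219]
bed (array([ 0.0064, -0.0028,  1.7031]), array([ 0.37, -0.16]), np.int64(14448))
plate top (array([ 1.0000e-03, -2.9000e-03,  9.2782e+00]), array([ 0.06, -0.16]), np.int64(15759))
```

The plate is level with the bed to 0.1°, and its top is 8.0 mm above the bed: home. Relieve the press, release and back out along the bed normal.

>>> send_rows([
  {"tx":0,"ty":0,"tz":-0.0025,"twist":0,"gripper":0},
  {"tx":0,"ty":0,"tz":0,"twist":0,"gripper":0},
  {"tx":0,"ty":0,"tz":0,"twist":0,"gripper":0},
])

```text
time: 14.52
tcp_pos: [0.5712, -0.1885, 0.1052]
tool_rot: [0.24, -0.068, 0.968, 0.017]
force: [-4.0, 1.4, 4.3]
width: 0.0129
gripper_force: 62.4
```

```bash
python3 nav.py; python3 flush.py
```

```text
TCP in bed mm [-3.11 -2.05 27.88] relrot deg [-0.05  0.17  0.01] F bed [-1.3  2.   5.5] T [ 0.36  1.12 -0.11] t 14.525 0.012865521174886116
plate top z_tool=0.0186 slopes x 0.26 y 0.21 deg 16956 [-0.0615 -0.0764  0.0154] [0.0592 0.0749 0.0218]
bed (array([ 0.0069, -0.0026,  1.7372]), array([ 0.39, -0.15]), np.int64(14418))
plate top (array([ 1.5000e-03, -2.9000e-03,  9.2873e+00]), array([ 0.09, -0.17]), np.int64(15716))
```

Still flush, now at ~10 N normal load. Release.

>>> send_rows([
  {"tx":0,"ty":0,"tz":0,"twist":0,"gripper":30},
  {"tx":0,"ty":0,"tz":0,"twist":0,"gripper":60},
  {"tx":0,"ty":0,"tz":0,"twist":0,"gripper":60},
  {"tx":0,"ty":0,"tz":0,"twist":0,"gripper":60},
  {"tx":0,"ty":0,"tz":-0.01,"twist":0,"gripper":60},
  {"tx":0,"ty":0,"tz":-0.03,"twist":0,"gripper":60},
  {"tx":0,"ty":0,"tz":-0.06,"twist":0,"gripper":60},
  {"tx":0,"ty":0,"tz":-0.06,"twist":0,"gripper":60},
  {"tx":0,"ty":0,"tz":0,"twist":0,"gripper":60},
  {"tx":0,"ty":0,"tz":0,"twist":0,"gripper":60},
])

```text
time: 15.82
tcp_pos: [0.5115, -0.1969, 0.2182]
tool_rot: [0.24, -0.068, 0.968, 0.017]
force: [0.3, 0.3, -0.7]
width: 0.0513
gripper_force: 0.0
```

```bash
python3 nav.py
python3 - <<'E'
from h import *; from nav import *
from cell import capture
c=capture("wrist"); cv2.imwrite("pics/w7.png",c["image"])
q=((cloud(c)-cen)@B).reshape(-1,3)*1e3; g=c["image"].max(2).reshape(-1)
def pl(m):
    Q=q[m];m=np.ones(len(Q),bool);A=np.c_[Q[:,:2],np.ones(len(Q))]
    for _ in range(4): k=np.linalg.lstsq(A[m],Q[m,2],rcond=None)[0];m=abs(Q[:,2]-A@k)<2
    return k.round(4),np.degrees(k[:2]).round(2),m.sum()
print("bed",pl((abs(q[:,2]-1)<3)&(abs(q[:,1])<100)&(abs(q[:,0])<100)))
print("plate",pl((g<60)&(q[:,2]>4)&(q[:,2]<18)&(abs(q[:,1])>46)&(abs(q[:,1])<76)&(abs(q[:,0])<62)))
E
```

```text
TCP in bed mm [ -3.3   -2.13 155.97] relrot deg [-0.02  0.2   0.03] F bed [ 0.   0.2 -0.8] T [-0.01  0.5  -0.02] t 15.825 0.05126722727685853
bed (array([ 0.0017, -0.0025,  1.3462]), array([ 0.09, -0.15]), np.int64(16542))
plate (array([ 1.300e-03, -2.600e-03,  9.315e+00]), array([ 0.08, -0.15]), np.int64(6899))
```

View pics/w7.png

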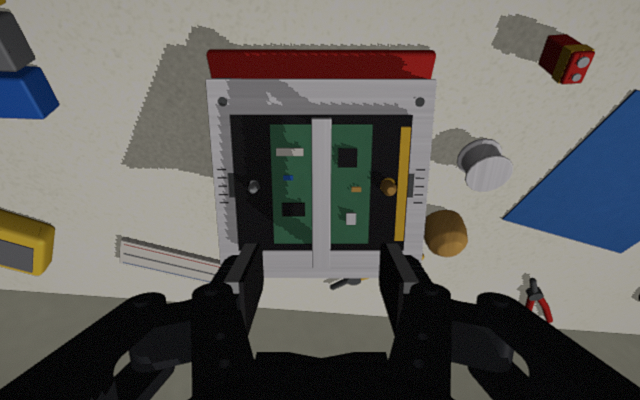

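The carrier lies flush: plate and bed are parallel and 7.97 mm apart. The brass dowel shows through the big hole at (388,187) and the steel one through the small hole at (253,187). The spool (485,165), cleaner (445,232) and battery (567,58) are still standing, and the arm is clear.

```bash
python3 -c "
from cell import hand_in; print(hand_in())"
```

```text
the job is handed in; nothing more can be done
None
```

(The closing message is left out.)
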